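Pack the garage tool caddy

TASK

Pack the steel caddy: stand the deep socket in the gap between the two sockets in the socket rail, without disturbing those two, lay the long screwdriver flat inside the undivided tray (either way round), and stand the tape measure upright in either half of the divided tray. The short socket and the stubby screwdriver do not belong: leave them where they are. Any order will do; let go of everything at the end.

Things in the scene. Friction and masses are not known exactly. Their poses are not given: they have to be found in the camera images.
- deep_socket: Deep steel wrench socket to be packed: upright cylinder 32 mm in diameter, 64 mm high, dark hexagonal mouth on top, about 0.2 kg, standing on the bench. Origin at the centre of its underside, z up its axis.
- short_socket: Look-alike to leave alone: steel socket of the same 32 mm diameter but only 34 mm high. Origin at the centre of its underside, z up.
- long_screwdriver: Long screwdriver to pack, 172 mm overall, lying on the bench: red handle 90 mm long, 26 x 26 mm rounded square, then a thin steel shank of 82 mm. Origin on its axis half way along, 13 mm above what it lies on; x runs from handle to tip, so the middle of the handle is at x = -41 mm. Grip it there, across y: it balances about the handle. About 0.12 kg.
- stubby_screwdriver: Look-alike to leave alone: stubby screwdriver, same red handle section (26 x 26 mm) but only 92 mm overall, handle 62 mm. Origin on its axis half way along, x from handle to tip.
- tape_measure: Tape measure to be packed, black case 64 mm (x) by 34 mm (y) by 60 mm high with a steel disc on each side, standing upright on the bench; grip it across its 34 mm (y). Origin at the centre of its underside, z up. About 0.28 kg.
- socket_rail: Grey socket rail, 206 (x) by 86 mm: a 44 mm wide channel along x between 14 mm high shoulders, 28 mm high stops at x = -61 and 61 mm, two deep sockets standing in it and between them, at the origin, the gap (42 mm clear). Origin: centre of underside, 3 mm above the bench; channel floor 2 mm above it. One of three trays side by side (90 mm apart, order varies) in the fixed steel caddy (rim 30 mm high).
- long_tray: Grey undivided tray, 206 (x) by 86 mm outside, one bay of 200 (x) by 80 mm inside; walls 12 mm and floor 3 mm above the origin (centre of its underside, 3 mm above the bench). One of three trays side by side (90 mm apart, order varies) in the fixed steel caddy (rim 30 mm high). The caddy measures 218 x 288 mm; its handle is folded down outside the rim.
- split_tray: Grey divided tray, 206 (x) by 86 mm outside; a 3 mm thick, 15 mm high wall at x = 0 parts it into two bays of 98 (x) by 80 mm, centred at x = -51 and 51 mm. Outer walls 12 mm and floor 3 mm above the origin (centre of its underside, 3 mm above the bench). One of three trays side by side (90 mm apart, order varies) in the fixed steel caddy (rim 30 mm high).
- neighbour_a: Loose deep socket (32 mm diameter, 64 mm high) standing in the rail's channel near x = +37 mm of the rail. Do not disturb. Origin at the centre of its underside.
- neighbour_b: Loose deep socket (32 mm diameter, 64 mm high) standing in the rail's channel near x = -37 mm of the rail. Do not disturb. Origin at the centre of its underside.
Mind the look-alikes: they are no part of the job. There is more than one size of the tape_measure; the job needs the middle-sized.

How it is judged:
By the outcome, as a careful person would: the job done as asked, in the order asked, and still so for the second after the job is handed in, with the robot touching nothing.
It also fails if it takes over 90 s, if anything falls off the work surface, if the arm or the gripper's body presses on something with over 40 N, if the wrist force passes 120 N, or if a joint passes its speed limit or range.

ROBOT

A 6-joint arm with a two-finger parallel gripper is mounted at the origin on the work surface. World frame = base frame: x ahead of the robot, y to its left, z up, the work surface at z = 0. Lengths are in m, angles in rad, forces in N, time in s.
With the tool pointing down it reaches from about 0.425 to 0.95 m from the base axis. Payload 3.5 kg.
Tool frame: the origin (TCP) lies midway between the tips of the shut fingers; the grasp point (between the pads) lies ctrl.hold_point_z behind it (ctrl.hold_point_z is the distance from the TCP to the grasp point, in m); z points along the fingers, x is the direction in which the jaws open and shut, and the axes are right-handed (so a half turn about z gives the same grasp; the last joint's range is limited). The gripper opens to 85 mm and grips with 20 to 120 N. Pads are 22 mm wide; open, the fingers measure 114 mm over their backs; the gripper's body (76 mm by 85 mm) begins 54 mm behind the grasp point. The pads swing forward as they close: fully open they stand 13 mm farther back than shut.
Start: joints at [-1.342, 0.286, 1.577, -0, 1.279, -0.15], TCP at [0.25, -0.627, 0.231] pointing down, gripper open.
Joint ranges: [-2.77, 2.77], [-0.9, 2.22], [0.21, 2.48], [-1.53, 4.67], [0.24, 2.81], [-2.84, 2.84]. Speed limits (rad/s): [2.79, 2.79, 3.14, 3.14, 3.14, 3.14].

INTERFACE

Orientations are given as a unit quaternion [x, y, z, w].
In Python, from plant import ctrl gives the robot as it stands.
- The arm moves only by the tool step_arm, never from a script. Its arguments are lists of equal length, an entry for each row: "gripper": the gripper's target within -1 to 1 (shut at 1, half-way at 0, fully open at -1); "linear": the shift along the tool's x, y, z in m, a list of three; "delta_rot": the turn, a rotation vector about the tool's x, y, z in degrees, a list of three. A call has 1 to 20 rows; each row is the pose to reach, as a shift and turn from the pose commanded when the call began, along the tool's axes at that moment; what a row does not reach only later rows make up. A row lasts 1/8 s, in which the tool goes at most 62.5 mm and 10.7 degrees, less where a joint would pass 70% of its speed; a pose out of reach is approached as far as the arm can. A call with a gripper value outside its range is refused whole. The fingers move at their own pace and stop on an object; "grip_force" is the grip in N (left out, the last holds). Time passes only in rows, so rows that repeat a pose let the fingers close. It gives the time, the measured TCP pose, the force and the opening at its end, in the units of the state.
- ctrl.get_state(): the state, without advancing time (a new reading comes with each control period).
- ctrl.read_camera(name): name is "scene" or "top" or "wrist"; returns a dict with "frame" (400x640x3 uint8, red, green, blue), "fx", "fy", "cx", "cy" (pixels), "view" (4x4, takes a point from world to camera coordinates). Camera axes: x right, y down, z forward; pixel columns grow to the right and rows downward; lengths in m; the calibration is good to about 2 mm. A picture is of the moment at which its call begins. There is no depth.
- ctrl.sign_off(): hands the job in, once; it reports no verdict.
The state is a dict: "time": time; "qpos": joint angles; "dq": joint speeds; "joint_efforts": joint torques, N m; "eef_pos": TCP position; "tcp_rot": TCP orientation; "contact_force": force on the tool from outside, world axes, zero at the start; "wrist_torque": the same for the moment, N m; "opening": opening from 0.0 (shut) to 1.0 (fully open).
Only numpy, scipy, OpenCV 4.12 (cv2) and the standard library are available. Lean on these libraries where they do the work, as an engineer would, in place of code of your own. Each camera call takes 0.05 s, during which the arm holds its last target. There are 200 camera calls.

## Working session

There is one attempt and no reset: what is moved stays moved. The work goes in short steps, Python scripts to look and compute and a tool call to move; the robot and the scene stay as the last step left them, time stands still between calls to the robot, and variables do not carry over. Pictures are saved under pics/ and viewed, on a budget of 14 in all, crops included, one or two more only if the job needs it, and the job is handed in when it is done.

Besides the shell and the picture viewer there is one more tool, called after ">>>" by a JSON object that holds its "method" and its "body". step_arm: Moves the arm, as the interface text tells. Its arguments: {"type":"object","properties":{"gripper":{"type":"array"},"linear":{"type":"array"},"delta_rot":{"type":"array"},"grip_force":{"type":"number"}},"required":["gripper","linear","delta_rot"]}

```bash
mkdir -p pics; ls; python3 - <<'E'
from plant import ctrl
import cv2,numpy as np
print(ctrl.get_state(), ctrl.hold_point_z)
for n in("top","scene"):
    c=ctrl.read_camera(n); cv2.imwrite(f"pics/{n}0.png",c["frame"][:,:,::-1]); print(n,c["fx"],c["cx"],c["cy"],np.round(c["view"],3).tolist())
E
```

```text
pics
{'time': 0.0, 'qpos': array([-1.34200428e+00,  2.87176545e-01,  1.57819756e+00, -2.74977173e-05,
        1.27863408e+00, -1.49998138e-01]), 'dq': array([ 0.00037628, -0.00182182,  0.00037974,  0.00020798, -0.00143357,
       -0.00077039]), 'joint_efforts': array([-6.21749932e-04, -4.05978549e+01, -2.92628020e+01, -1.44205283e-04,
        5.71792916e-03, -4.31963969e-06]), 'eef_pos': array([ 0.24948037, -0.62647699,  0.22992882]), 'tcp_rot': array([ 8.27587479e-01, -5.61335466e-01, -8.95926291e-04, -8.10053555e-04]), 'contact_force': array([-1.75509751,  0.82897046, -0.39875523]), 'wrist_torque': array([ 0.02218166, -0.01829773, -0.01164349]), 'opening': 0.9966949342693708} 0.0187
top 482.33529432003354 320.9194657579479 195.2637130210427 [[-0.029, -1.0, 0.007, -0.11], [-0.987, 0.027, -0.159, 0.567], [0.158, -0.012, -0.987, 1.377], [0.0, 0.0, 0.0, 1.0]]
scene 489.7844826232974 309.18334672195897 197.95005885005622 [[-0.552, 0.834, 0.011, 0.4], [0.491, 0.335, -0.804, -0.19], [-0.674, -0.439, -0.594, 1.73], [0.0, 0.0, 0.0, 1.0]]
```

View pics/top0.png

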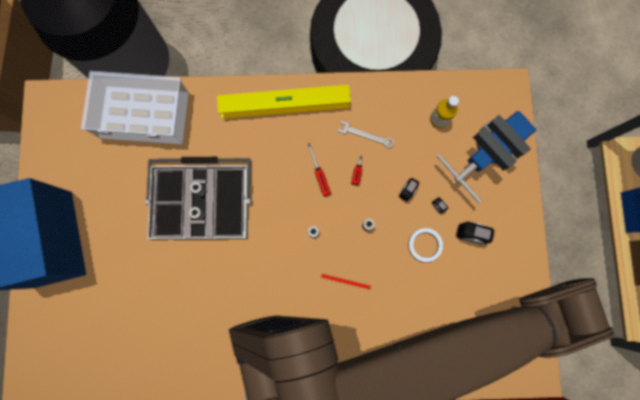

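View pics/scene0.png

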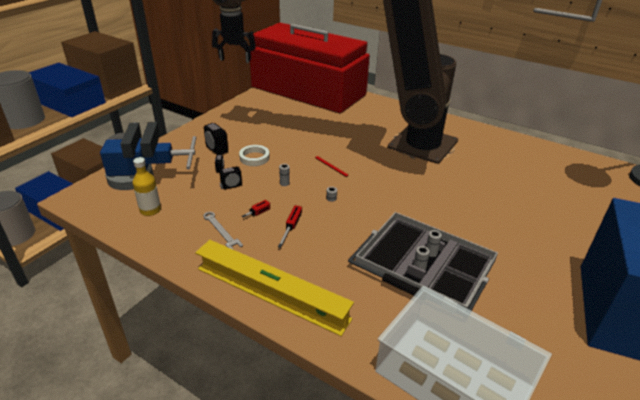

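Candidates in the top view:
- **Sockets:** (369,225) looks deep, since it is tall at (285,175) in the scene view. (314,231) is short. (195,187) and (195,212) are the rail neighbours.
- **Red things:** (319,172) is the long screwdriver, (357,172) the stubby, and (346,281) a red pencil.
- **Tapes:** (409,189) looks middle-sized, (440,205) small and (476,233) large.
- **Caddy, left to right:** split tray at x≈168, rail at x≈196, long tray at x≈230.

I'll check these choices in one close crop.

```bash
cat > h.py <<'E'
from plant import ctrl
import cv2,numpy as np
from scipy.spatial.transform import Rotation as R
def cam(n): return ctrl.read_camera(n)
def ray(c,p,z):
    V=c["view"]; d=V[:3,:3].T@np.array([(p[0]-c["cx"])/c["fx"],(p[1]-c["cy"])/c["fy"],1]); o=-V[:3,:3].T@V[:3,3]
    return o+d*(z-o[2])/d[2]
def proj(c,P):
    q=c["view"][:3,:3]@np.array(P)+c["view"][:3,3]; return np.array([c["fx"]*q[0]/q[2]+c["cx"],c["fy"]*q[1]/q[2]+c["cy"]])
def blobs(m,amin):
    for k in cv2.findContours(m.astype(np.uint8),cv2.RETR_EXTERNAL,cv2.CHAIN_APPROX_NONE)[0]:
        if cv2.contourArea(k)>=amin: yield k
def delta(P,yaw=None):
    "tool-frame shift for TCP to world P; turn about tool z (deg) so the jaw axis has world yaw (deg)"
    s=ctrl.get_state(); r=R.from_quat(s["tcp_rot"]); x=r.as_matrix()[:,0]
    now=np.degrees(np.arctan2(x[1],x[0])); out=r.inv().apply(np.array(P)-s["eef_pos"])
    t=None if yaw is None else -((yaw-now+90)%180-90)
    return np.round(out,4),now,t
E
python3 - <<'E'
from h import *
c=cam("top"); f=c["frame"]
a=cv2.resize(f[135:265,300:500],None,fx=4,fy=4,interpolation=cv2.INTER_CUBIC)
cv2.imwrite("pics/crop1.png",a[:,:,::-1])
h=cv2.cvtColor(f,cv2.COLOR_RGB2HSV)
red=((h[...,0]<6)|(h[...,0]>172))&(h[...,1]>170)&(h[...,2]>80)
dark=(h[...,2]<70)
for nm,m,z in(("red",red,.013),("dark",dark,.04)):
  m=m.copy(); m[:130]=0; m[300:]=0; m[:,:120]=0;m[:,510:]=0
  for k in blobs(m,12):
    r=cv2.minAreaRect(k); print(nm,np.round(r[0],1),np.round(r[1],1),round(r[2]),ray(c,r[0],z).round(3))
E
```

```text
red [345.4 281.2] [48.5  2.7] 14 [ 0.311 -0.191  0.013]
red [322.3 181.7] [26.9  7.2] 70 [ 0.61  -0.132  0.013]
red [356.6 175. ] [ 7.3 17.8] 13 [ 0.628 -0.237  0.013]
dark [197.5 229.5] [11. 11.] 90 [0.473 0.237 0.04 ]
dark [474.8 232.3] [35.1 17.5] 11 [ 0.442 -0.574  0.04 ]
dark [441. 210.] [7.  4.4] 18 [ 0.511 -0.479  0.04 ]
dark [168.  219.5] [29. 24.] 90 [0.505 0.324 0.04 ]
dark [436.8 201.8] [4.9 7.1] 45 [ 0.535 -0.468  0.04 ]
dark [405.9 194.4] [10.3 10.8] 34 [ 0.56  -0.378  0.04 ]
dark [198.2 201.3] [12.9 35. ] 2 [0.556 0.236 0.04 ]
dark [169.5 185.5] [29. 25.] 90 [0.606 0.322 0.04 ]
dark [228.5 202. ] [24.4 64.4] 1 [0.552 0.147 0.04 ]
dark [199.5 174. ] [ 8. 11.] 90 [0.639 0.233 0.04 ]
dark [198.5 159.5] [ 5. 37.] 90 [0.683 0.237 0.04 ]
dark [489.6 152.8] [44.6 10.4] 47 [ 0.68  -0.638  0.04 ]
dark [502.3 136. ] [24.8  6.9] 43 [ 0.731 -0.681  0.04 ]
```

View pics/crop1.png

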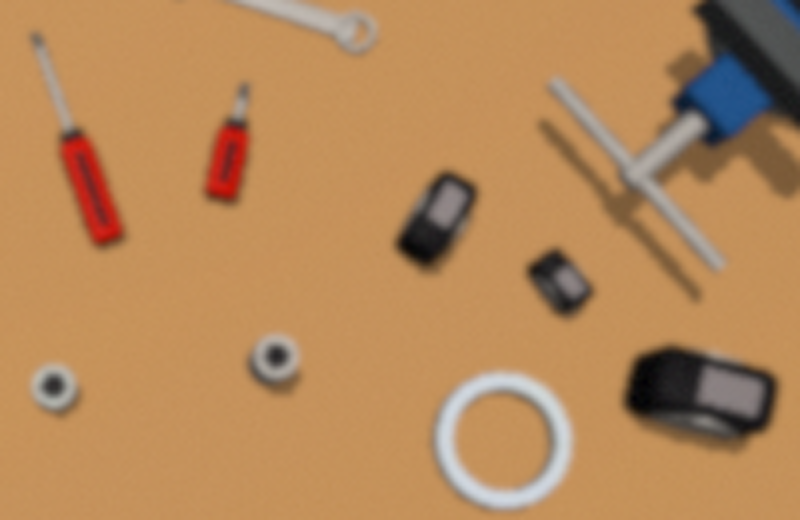

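The crop confirms the choices: the middle tape has its top at about (409,190), the deep socket mouth is at (369,224), and the long screwdriver's handle is at (322,182) with the tip up-left. I'll move to a hover over the tape and look with the wrist camera.

```bash
python3 - <<'E'
from h import *
c=cam("top")
t=ray(c,(409.2,190),.06);d=ray(c,(369,224),.064);s=ray(c,(322.3,181.7),.02)
print(t,d,s,*[np.hypot(*q[:2]) for q in(t,d,s)])
print(delta([t[0],t[1],.2],55))
E
```

```text
[ 0.56961927 -0.38484317  0.06      ] [ 0.47275458 -0.26215826  0.064     ] [ 0.60893144 -0.13178806  0.02      ] 0.6874375444092277 0.5405773301960105 0.6230293678701457
(array([-0.1063, -0.3868,  0.0307]), np.float64(-68.2964658098257), np.float64(56.70353419017431))
```

>>> {"method": "step_arm", "body": {"gripper": [-1,-1,-1,-1,-1,-1,-1,-1,-1,-1], "linear": [[-0.106,-0.387,0],[-0.106,-0.387,0],[-0.106,-0.387,0],[-0.106,-0.387,0],[-0.106,-0.387,0],[-0.106,-0.387,0],[-0.106,-0.387,0],[-0.106,-0.387,0],[-0.106,-0.387,0],[-0.106,-0.387,0]], "delta_rot": [[0,0,57],[0,0,57],[0,0,57],[0,0,57],[0,0,57],[0,0,57],[0,0,57],[0,0,57],[0,0,57],[0,0,57]], "grip_force": 40}}

```text
time: 1.45
eef_pos: [0.569, -0.3866, 0.2313]
tcp_rot: [-0.459, 0.889, 0.0, -0.0]
contact_force: [0.3, -1.5, -0.2]
opening: 1.003
```

```bash
python3 - <<'E'
from h import *
s=ctrl.get_state(); print(s["time"],s["eef_pos"],s["contact_force"],s["qpos"])
c=cam("wrist"); cv2.imwrite("pics/w1.png",c["frame"][:,:,::-1]); print(c["fx"],c["cx"],c["cy"]); print(c["view"].round(3), proj(c,[.5696,-.3848,.06]))
E
```

```text
1.45 [ 0.56898888 -0.38657722  0.23125813] [ 0.29622566 -1.53811637 -0.22300986] [-7.43881274e-01  3.14406638e-01  1.54193125e+00 -2.96793927e-04
  1.28548226e+00  1.44474291e+00]
333.9168173989009 323.650535644884 200.96467240604997
[[-0.578 -0.816  0.     0.013]
 [-0.787  0.558  0.262  0.63 ]
 [-0.214  0.151 -0.965  0.558]
 [ 0.     0.     0.     1.   ]] [321.09184328 182.80832718]
```

View pics/w1.png

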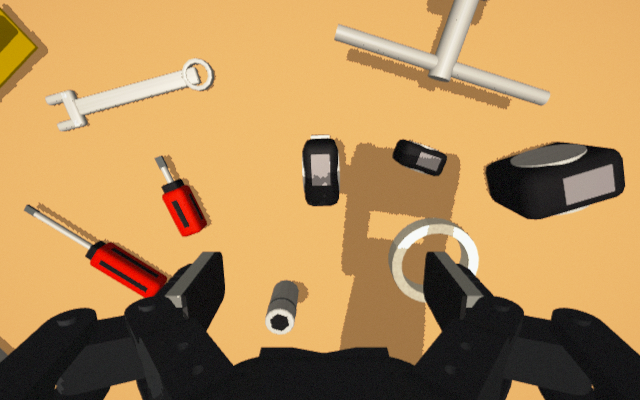

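Wrist view: the tape is at (321,171), nearly aligned with the image, and the deep socket mouth is at (280,321). The long screwdriver's handle is at about (128,270). Next I'll measure from this frame.

```bash
python3 - <<'E'
from h import *
c=cam("wrist"); f=c["frame"]; h=cv2.cvtColor(f,cv2.COLOR_RGB2HSV)
o=-c["view"][:3,:3].T@c["view"][:3,3]; print("cam",o.round(3))
m=(h[...,2]<75); m2=np.zeros_like(m); m2[128:212,295:346]=m[128:212,295:346]
k=max(blobs(m2,100),key=cv2.contourArea); r=cv2.minAreaRect(k); x,y,w,hh=cv2.boundingRect(k); print(r,x,y,w,hh)
far=ray(c,(321,y),.06); near0=ray(c,(321,y+hh-1),.0); near6=ray(c,(321,y+hh-1),.06)
print(far,near0,near6,np.linalg.norm(far-near0)*1e3,np.linalg.norm(far-near6)*1e3)
for row in (150,165,178,190):
  xs=np.where(m2[row])[0]; a,b=ray(c,(xs[0],row),.06),ray(c,(xs[-1],row),.06); print(row,xs[0],xs[-1],np.linalg.norm(a-b)*1e3,(a+b)/2)
# deep socket mouth
d=m.copy(); d[:300]=0; d[335:]=0; d[:,:265]=0; d[:,296:]=0
for k in blobs(d,20): r=cv2.minAreaRect(k); print("mouth",r[0],r[1],ray(c,r[0],.064))
E
```

```text
cam [ 0.623 -0.426  0.374]
((320.49755859375, 171.91433715820312), (66.2872314453125, 34.30028533935547), 88.36341857910156) 303 139 36 67
[ 0.60347423 -0.40882425  0.06      ] [ 0.53802994 -0.36166056  0.        ] [ 0.55164901 -0.37191252  0.06      ] 100.53541196612183 63.62648557400625
150 303 337 31.802901834202686 [ 0.5957479  -0.40217308  0.06      ]
165 304 337 31.232622912721265 [ 0.58397582 -0.39435599  0.06      ]
178 305 337 30.599858534411908 [ 0.57350889 -0.38748204  0.06      ]
190 305 338 31.860708181379227 [ 0.56363132 -0.38103957  0.06      ]
mouth (279.5, 322.0) (14.0, 17.0) [ 0.47252144 -0.2612602   0.064     ]
```

>>> {"method": "step_arm", "body": {"gripper": [-0.5,-0.5,-0.5,-0.5,-0.5,-0.5,-0.5,0.6,0.6,0.6,0.6,0.6,0.6], "linear": [[-0.002,-0.009,0.05],[-0.002,-0.009,0.1],[-0.002,-0.009,0.14],[-0.002,-0.009,0.17],[-0.002,-0.009,0.195],[-0.002,-0.009,0.208],[-0.002,-0.009,0.208],[-0.002,-0.009,0.208],[-0.002,-0.009,0.208],[-0.002,-0.009,0.208],[-0.002,-0.009,0.208],[-0.002,-0.009,0.208],[-0.002,-0.009,0.208]], "delta_rot": [[0,0,-2],[0,0,-2],[0,0,-2],[0,0,-2],[0,0,-2],[0,0,-2],[0,0,-2],[0,0,-2],[0,0,-2],[0,0,-2],[0,0,-2],[0,0,-2],[0,0,-2]], "grip_force": 50}}

```text
time: 3.18
eef_pos: [0.5794, -0.3901, 0.0253]
tcp_rot: [-0.475, 0.88, -0.002, 0.0]
contact_force: [-1.6, -0.3, 5.7]
opening: 0.393
```

>>> {"method": "step_arm", "body": {"gripper": [0.6,0.6,0.6,0.6,0.6,0.6,0.6,0.6,0.6,0.6,0.6,0.6,0.6,0.6,0.6,0.6], "linear": [[0,0,-0.03],[0,0,-0.08],[0,0,-0.14],[-0.04,0.03,-0.17],[-0.49,0.392,-0.245],[-0.49,0.392,-0.245],[-0.49,0.392,-0.245],[-0.49,0.392,-0.245],[-0.49,0.392,-0.245],[-0.49,0.392,-0.245],[-0.49,0.392,-0.245],[-0.49,0.392,-0.245],[-0.49,0.392,-0.245],[-0.49,0.392,-0.245],[-0.49,0.392,-0.245],[-0.49,0.392,-0.245]], "delta_rot": [[0,0,0],[0,0,0],[0,0,0],[0,0,0],[0,0,-33],[0,0,-33],[0,0,-33],[0,0,-33],[0,0,-33],[0,0,-33],[0,0,-33],[0,0,-33],[0,0,-33],[0,0,-33],[0,0,-33],[0,0,-33]]}}

```text
time: 5.18
eef_pos: [0.5196, 0.2344, 0.2672]
tcp_rot: [-0.705, 0.709, 0.0, -0.001]
contact_force: [0.2, -0.7, -2.7]
opening: 0.393
```

```bash
python3 - <<'E'
from h import *
s=ctrl.get_state(); print(s["time"],s["eef_pos"],s["opening"],delta([.5,.3,.2],-90))
c=cam("wrist"); cv2.imwrite("pics/w2.png",c["frame"][:,:,::-1]); o=-c["view"][:3,:3].T@c["view"][:3,3]; print("cam",o.round(3))
E
```

```text
5.175 [0.51962768 0.23444381 0.26720076] 0.3929738287249625 (array([-0.0655,  0.0199,  0.0672]), np.float64(-90.3533733024789), np.float64(-0.3533733024789001))
cam [0.586 0.234 0.41 ]
```

View pics/w2.png

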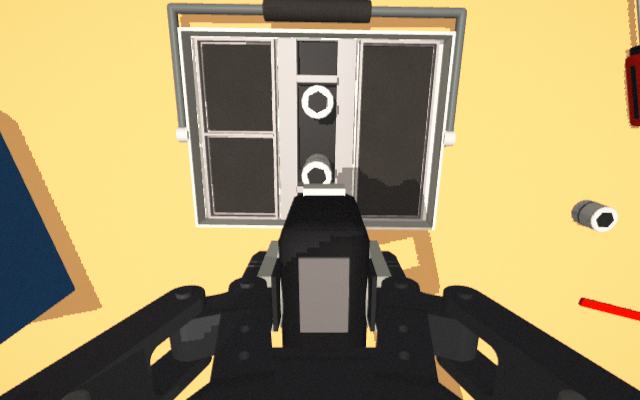

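The wrist view shows the split tray on the left with its divider at row 133, then the rail with neighbours at (317,101) and (316,175), and the long tray on the right. The caddy rim corners are at about (180,29), (453,31), (434,228) and (196,227). I'll work out the caddy pose and check it against the known sizes.

```bash
cat >> h.py <<'E'
def caddy_xy(x,y,C,yaw):
    a=np.radians(yaw); return C+np.array([x*np.cos(a)-y*np.sin(a),x*np.sin(a)+y*np.cos(a)])
E
python3 - <<'E'
from h import *
c=cam("wrist"); f=c["frame"]; h=cv2.cvtColor(f,cv2.COLOR_RGB2HSV)
P=[ray(c,p,.03)[:2] for p in((181,29),(453,31),(434,228),(196,227))]
for i in range(4): print(P[i].round(4),np.linalg.norm(P[i]-P[(i+1)%4]).round(4))
C=sum(P)/4; v=(P[0]+P[1]-P[2]-P[3]); print("C",C,"yaw",np.degrees(np.arctan2(v[1],v[0])), np.degrees(np.arctan2(*(-(P[0]-P[1])*[1,-1]))))
# neighbours' dark mouths
m=h[...,2]<70
for nm,(r0,r1,c0,c1) in dict(far=(88,115,303,332),near=(163,188,303,332)).items():
  w=np.zeros_like(m); w[r0:r1,c0:c1]=m[r0:r1,c0:c1]
  for k in blobs(w,60): r=cv2.minAreaRect(k); print(nm,np.round(r[0],1),np.round(r[1],1),ray(c,r[0],.069).round(4))
print("floors")
for nm,(r0,r1,c0,c1) in dict(sF=(36,131,195,277),sN=(135,222,195,279),L=(36,222,355,440)).items():
  w=np.zeros_like(m); w[r0:r1,c0:c1]=(h[...,2]<95)[r0:r1,c0:c1]
  k=max(blobs(w,60),key=cv2.contourArea);x,y,W,H=cv2.boundingRect(k)
  print(nm,x,y,W,H,ray(c,(x,y),.006)[:2].round(3),ray(c,(x+W,y+H),.006)[:2].round(3))
c=cam("top")
for p in((168,219.5),(169.5,185.5),(228.5,202)): print(ray(c,p,.006).round(4))
E
```

```text
[0.6677 0.3798] 0.2815
[0.6643 0.0983] 0.2163
[0.448  0.1005] 0.2869
[0.451  0.3873] 0.2168
C [0.55775611 0.24146827] yaw -1.2795539471959807 -0.6992553272770927
near [316.6 176.7] [12.4 15.3] [0.5193 0.2406 0.069 ]
floors
sF 202 45 70 86 [0.657 0.368] [0.562 0.294]
sN 209 138 66 75 [0.555 0.37 ] [0.461 0.295]
L 355 44 78 178 [0.657 0.198] [0.447 0.094]
[0.509  0.3344 0.006 ]
[0.6127 0.3321 0.006 ]
[0.557  0.1532 0.006 ]
```

>>> {"method": "step_arm", "body": {"gripper": [0.6,0.6,0.6,0.6,0.6,0.6,0.6,0.6,0.6,0.6,0.6,0.6], "linear": [[-0.05,0.006,0],[-0.0975,0.012,0],[-0.0975,0.012,0.05],[-0.0975,0.012,0.1],[-0.0975,0.012,0.15],[-0.0975,0.012,0.18],[-0.0975,0.012,0.2],[-0.0975,0.012,0.215],[-0.0975,0.012,0.225],[-0.0975,0.012,0.232],[-0.0975,0.012,0.235],[-0.0975,0.012,0.235]], "delta_rot": [[0,0,0],[0,0,0],[0,0,0],[0,0,0],[0,0,0],[0,0,0],[0,0,0],[0,0,0],[0,0,0],[0,0,0],[0,0,0],[0,0,0]]}}

```text
time: 6.82
eef_pos: [0.5086, 0.3334, 0.0337]
tcp_rot: [-0.705, 0.709, -0.0, 0.0]
contact_force: [-0.9, -0.4, -1.8]
opening: 0.394
```

>>> {"method": "step_arm", "body": {"gripper": [0.6,0.6,0.6,-0.2,-0.2,-0.2,-0.2,-0.2,-0.2,-0.2,-0.2,-0.2], "linear": [[0,0,0.001],[0,0,0.002],[0,0,0.002],[0,0,0.002],[0,0,0.002],[0,0,0.001],[0,0,-0.01],[0,0,-0.04],[0,0,-0.09],[0,0,-0.15],[0,0,-0.2],[0,0,-0.2]], "delta_rot": [[0,0,0],[0,0,0],[0,0,0],[0,0,0],[0,0,0],[0,0,0],[0,0,0],[0,0,0],[0,0,0],[0,0,0],[0,0,0],[0,0,0]]}}

```text
time: 8.32
eef_pos: [0.5112, 0.3346, 0.2412]
tcp_rot: [-0.705, 0.709, -0.002, 0.006]
contact_force: [0.3, -0.7, -0.9]
opening: 0.599
```

```bash
python3 - <<'E'
from h import *
s=ctrl.get_state(); print(s["time"],s["eef_pos"],s["opening"],s["contact_force"],s["qpos"])
c=cam("wrist"); cv2.imwrite("pics/w3.png",c["frame"][:,:,::-1])
print(delta([.4725,-.2615,.2],-90))
E
```

```text
8.325 [0.51116927 0.33457294 0.24116072] 0.5992909796256612 [ 0.25933146 -0.74510233 -0.90681194] [4.13620021e-01 1.32328498e-01 1.73869472e+00 2.71564593e-05
 1.25738429e+00 1.98941716e+00]
(array([0.5956, 0.0344, 0.0355]), np.float64(-90.28891586483982), np.float64(-0.28891586483982223))
```

View pics/w3.png

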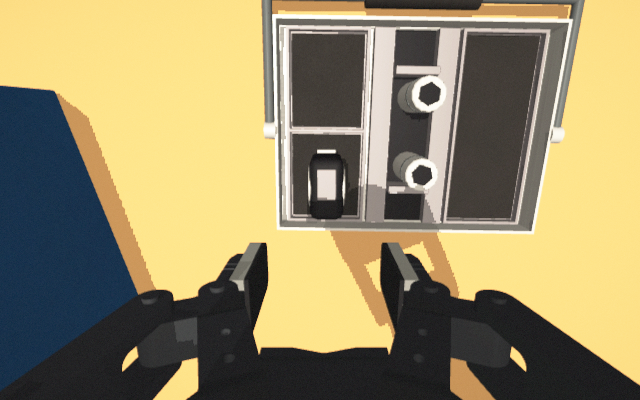

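The tape stands upright in the near bay of the split tray, with its top at (327,185). The neighbours are at (429,93) and (417,173). On to the deep socket hover.

>>> {"method": "step_arm", "body": {"gripper": [-0.5,-0.5,-0.5,-0.5,-0.5,-0.5,-0.5,-0.5,-0.5,-0.5,-0.5,-0.5,-0.5], "linear": [[0.595,0.034,0.08],[0.595,0.034,0.08],[0.595,0.034,0.08],[0.595,0.034,0.08],[0.595,0.034,0.08],[0.595,0.034,0.08],[0.595,0.034,0.08],[0.595,0.034,0.08],[0.595,0.034,0.08],[0.595,0.034,0.08],[0.595,0.034,0.08],[0.595,0.034,0.08],[0.595,0.034,0.08]], "delta_rot": [[0,0,0.5],[0,0,0.5],[0,0,0.5],[0,0,0.5],[0,0,0.5],[0,0,0.5],[0,0,0.5],[0,0,0.5],[0,0,0.5],[0,0,0.5],[0,0,0.5],[0,0,0.5],[0,0,0.5]]}}

```text
time: 10.0
eef_pos: [0.4712, -0.2602, 0.1529]
tcp_rot: [-0.703, 0.711, 0.001, 0.0]
contact_force: [-0.4, -0.6, 0.5]
opening: 0.746
```

```bash
python3 - <<'E'
from h import *
s=ctrl.get_state(); print(s["time"],s["eef_pos"],s["opening"],s["contact_force"])
c=cam("wrist"); cv2.imwrite("pics/w4.png",c["frame"][:,:,::-1]); print(proj(c,[.4725,-.2615,.064]))
print(delta([.4725,-.2615,.026],-90.8))
E
```

```text
10.0 [ 0.47121945 -0.26016097  0.15294481] 0.7460121302188125 [-0.43476657 -0.55576228  0.48659355]
[324.55517341 203.69206314]
(array([ 0.0013, -0.0012,  0.1272]), np.float64(-90.69463245653435), np.float64(0.10536754346564692))
```

View pics/w4.png

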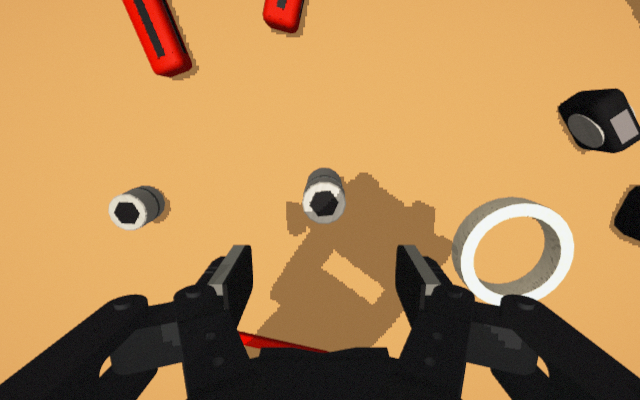

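The socket mouth is at (324,203), exactly where predicted, and the short socket is well clear at (127,213). Descending to grip.

>>> {"method": "step_arm", "body": {"gripper": [-0.5,-0.5,-0.5,-0.5,-0.5,0.7,0.7,0.7,0.7,0.7,0.7,0.7,0.7,0.7,0.7,0.7], "linear": [[0.001,-0.001,0.04],[0.001,-0.001,0.08],[0.001,-0.001,0.11],[0.001,-0.001,0.127],[0.001,-0.001,0.127],[0.001,-0.001,0.127],[0.001,-0.001,0.127],[0.001,-0.001,0.127],[0.001,-0.001,0.127],[0.001,-0.001,0.127],[0.001,-0.001,0.12],[0.001,-0.001,0.1],[0.001,-0.001,0.06],[0.001,-0.001,0.0],[0.001,-0.001,-0.06],[0.001,-0.001,-0.1]], "delta_rot": [[0,0,0],[0,0,0],[0,0,0],[0,0,0],[0,0,0],[0,0,0],[0,0,0],[0,0,0],[0,0,0],[0,0,0],[0,0,0],[0,0,0],[0,0,0],[0,0,0],[0,0,0],[0,0,0]]}}

```text
time: 12.05
eef_pos: [0.4725, -0.2631, 0.2568]
tcp_rot: [-0.702, 0.712, -0.002, -0.0]
contact_force: [0.2, 0.1, -2.1]
opening: 0.347
```

```bash
python3 - <<'E'
from h import *
s=ctrl.get_state(); print(s["time"],s["eef_pos"],s["opening"],s["contact_force"],s["dq"].round(2))
C=np.array([.5578,.2415]); g=caddy_xy(0,0,C,-.8); print(g,delta([*g,.25],-90.8))
E
```

```text
12.05 [ 0.47250324 -0.26309902  0.25676191] 0.34739355666004007 [ 0.17984105  0.05826878 -2.11630496] [-0.   -0.25 -0.3  -0.    0.59 -0.  ]
[0.5578 0.2415] (array([-0.5058, -0.0782,  0.0055]), np.float64(-90.80062763502319), np.float64(-0.0006276350231928518))
```

>>> {"method": "step_arm", "body": {"gripper": [0.7,0.7,0.7,0.7,0.7,0.7,0.7,0.7,0.7,0.7,0.7], "linear": [[-0.505,-0.02,0],[-0.505,-0.02,0],[-0.505,-0.02,0],[-0.505,-0.02,0],[-0.505,-0.02,0],[-0.505,-0.02,0],[-0.505,-0.02,0],[-0.505,-0.02,0],[-0.505,-0.02,0],[-0.505,-0.02,0],[-0.505,-0.02,0]], "delta_rot": [[0,0,0],[0,0,0],[0,0,0],[0,0,0],[0,0,0],[0,0,0],[0,0,0],[0,0,0],[0,0,0],[0,0,0],[0,0,0]]}}

```text
time: 13.42
eef_pos: [0.4993, 0.2407, 0.2531]
tcp_rot: [-0.702, 0.713, -0.0, -0.0]
contact_force: [0.3, 0.2, -1.8]
opening: 0.35
```

```bash
python3 - <<'E'
from h import *
s=ctrl.get_state(); print(s["time"],s["eef_pos"],s["opening"],s["contact_force"],s["dq"].round(2),delta([.5,.24,.25],-90.8))
c=cam("wrist"); cv2.imwrite("pics/w5.png",c["frame"][:,:,::-1]); print(-c["view"][:3,:3].T@c["view"][:3,3])
print(proj(c,[*caddy_xy(.037,0,[.5578,.2415],-.8),.069]),proj(c,[*caddy_xy(-.037,0,[.5578,.2415],-.8),.069]))
E
```

```text
13.425 [0.49928937 0.24071609 0.25307009] 0.3501357221795757 [ 0.34409368  0.23929064 -1.83197755] [-0.01 -0.    0.    0.   -0.    0.  ] (array([ 0.0007, -0.0007,  0.0031]), np.float64(-90.89151113193512), np.float64(-0.09151113193512117))
[0.56547313 0.23917804 0.39567706]
[320.87097875  77.4083114 ] [321.07307425 157.66320936]
```

View pics/w5.png

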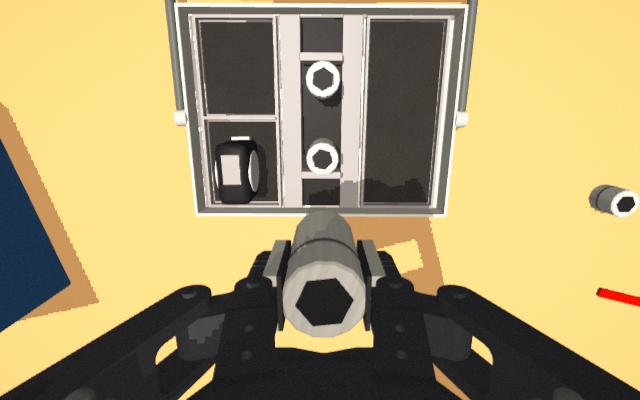

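Neighbour mouths are at (323,78) and (322,158), within 2 px of prediction. The held socket's mouth is at (325,301) and it looks upright. Now the exact offsets.

```bash
python3 - <<'E'
from h import *
c=cam("wrist"); f=c["frame"]; h=cv2.cvtColor(f,cv2.COLOR_RGB2HSV); m=h[...,2]<75
t=ctrl.get_state()["eef_pos"]
def mouth(c0,r0,w,z):
  q=np.zeros_like(m); q[r0-w:r0+w,c0-w:c0+w]=m[r0-w:r0+w,c0-w:c0+w]
  k=min((k for k in blobs(q,60)),key=lambda k:np.hypot(*(np.array(cv2.minAreaRect(k)[0])-[c0,r0])))
  M=cv2.moments(k); p=(M["m10"]/M["m00"],M["m01"]/M["m00"]); return np.round(p,1),cv2.boundingRect(k),ray(c,p,z).round(4)
print("far",mouth(323,78,15,.069)); print("near",mouth(322,158,13,.069)); r=mouth(325,301,34,t[2]+.038); print("held",r,r[2]-t)
gray=cv2.cvtColor(f,cv2.COLOR_RGB2GRAY)
for r0,r1 in((48,66),(168,184)): print("stop",[(int(v)) for v in gray[r0:r1,308:336].mean(1)],r0)
for p in((323,56.5),(322,175)): print(ray(c,p,.031).round(4))
E
```

```text
Traceback (most recent call last):
ValueError: min() iterable argument is empty
```

```bash
python3 - <<'E'
from h import *
c=cam("wrist"); f=c["frame"]; g=cv2.GaussianBlur(f,(3,3),0).max(2)
t=ctrl.get_state()["eef_pos"]
def mouth(c0,r0,w,z):
  n,l,st,ce=cv2.connectedComponentsWithStats((g[r0-w:r0+w+1,c0-w:c0+w+1]<115).astype(np.uint8))
  i=l[w,w]; p=ce[i]+[c0-w,r0-w]; return p.round(1),st[i],ray(c,p,z).round(4)
print("far",mouth(323,78,15,.069)); print("near",mouth(322,158,15,.069)); r=mouth(325,301,34,t[2]+.038); print("held",r,r[2]-t)
for p in((323,56.5),(322,175)): print("stop",ray(c,p,.031).round(4))
E
```

```text
far (array([322.5,  78.8]), array([  6,   6,  18,  21, 286], dtype=int32), array([0.5938, 0.2395, 0.069 ]))
near (array([322. , 159.3]), array([  6,   8,  19,  18, 243], dtype=int32), array([0.5195, 0.2412, 0.069 ]))
held (array([323.9, 301.8]), array([   5,   11,   57,   48, 2001], dtype=int32), array([0.5004, 0.2399, 0.2914])) [ 0.00084972 -0.00084392  0.0380212 ]
stop [0.6184 0.2387 0.031 ]
stop [0.4966 0.2417 0.031 ]
```

>>> {"method": "step_arm", "body": {"gripper": [0.7,0.7,0.7,0.7,0.7,0.7,0.7], "linear": [[-0.001,-0.03,0],[-0.001,-0.0565,0.02],[-0.001,-0.0565,0.07],[-0.001,-0.0565,0.11],[-0.001,-0.0565,0.135],[-0.001,-0.0565,0.14],[-0.001,-0.0565,0.14]], "delta_rot": [[0,0,0],[0,0,0],[0,0,0],[0,0,0],[0,0,0],[0,0,0],[0,0,0]]}}

```text
time: 14.45
eef_pos: [0.5564, 0.2419, 0.1141]
tcp_rot: [-0.702, 0.712, -0.0, 0.0]
contact_force: [0.6, -0.6, -1.5]
opening: 0.35
```

```bash
python3 - <<'E'
from h import *
s=ctrl.get_state(); print(s["time"],s["eef_pos"],s["contact_force"],delta([.5559,.2412,.034],-90.8))
c=cam("wrist"); cv2.imwrite("pics/w6.png",c["frame"][:,:,::-1])
E
```

```text
14.45 [0.55644398 0.24190374 0.11411448] [ 0.59239035 -0.56570952 -1.53596885] (array([0.0007, 0.0006, 0.0801]), np.float64(-90.84294962377312), np.float64(-0.04294962377312572))
```

View pics/w6.png

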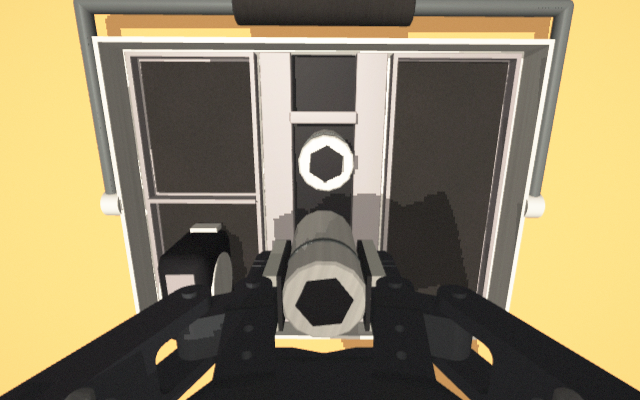

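The socket is lined up above the gap, with the far neighbour's mouth at (327,162) centred in the same column. Lowering it slowly.

>>> {"method": "step_arm", "body": {"gripper": [0.7,0.7,0.7,0.7,0.7,0.7,0.7,0.7,0.7], "linear": [[0.0005,0.0005,0.01],[0.0005,0.0005,0.025],[0.0005,0.0005,0.04],[0.0005,0.0005,0.053],[0.0005,0.0005,0.064],[0.0005,0.0005,0.072],[0.0005,0.0005,0.078],[0.0005,0.0005,0.081],[0.0005,0.0005,0.081]], "delta_rot": [[0,0,0],[0,0,0],[0,0,0],[0,0,0],[0,0,0],[0,0,0],[0,0,0],[0,0,0],[0,0,0]]}}

```text
time: 15.62
eef_pos: [0.5557, 0.2419, 0.0332]
tcp_rot: [-0.702, 0.712, -0.0, 0.0]
contact_force: [-1.7, 0.5, 1.4]
opening: 0.352
```

>>> {"method": "step_arm", "body": {"gripper": [0.7,0.7,0.1,0.1,0.0,0.0,0.0,0.0,0.0,0.0,0.0,0.0,0.0], "linear": [[0,0,0.001],[0,0,0.001],[0,0,0.001],[0,0,0.001],[0,0,0.001],[0,0,0.001],[0,0,-0.005],[0,0,-0.015],[0,0,-0.03],[0,0,-0.06],[0,0,-0.11],[0.03,0.03,-0.17],[0.03,0.05,-0.2]], "delta_rot": [[0,0,0],[0,0,0],[0,0,0],[0,0,0],[0,0,0],[0,0,0],[0,0,0],[0,0,0],[0,0,0],[0,0,0],[0,0,0],[0,0,0],[0,0,0]]}}

```text
time: 17.25
eef_pos: [0.505, 0.2117, 0.2363]
tcp_rot: [-0.702, 0.712, -0.001, 0.002]
contact_force: [-0.0, 1.0, 0.1]
opening: 0.501
```

```bash
python3 - <<'E'
from h import *
s=ctrl.get_state(); print(s["time"],s["eef_pos"],s["contact_force"],s["opening"])
c=cam("wrist"); cv2.imwrite("pics/w7.png",c["frame"][:,:,::-1])
print(delta([.6095,-.132,.23]))
E
```

```text
17.25 [0.50503464 0.21172405 0.23626812] [-0.01794847  0.95771145  0.06506675] 0.50118480953547
(array([ 0.3432, -0.1092,  0.0122]), np.float64(-90.7917450057196), None)
```

View pics/w7.png

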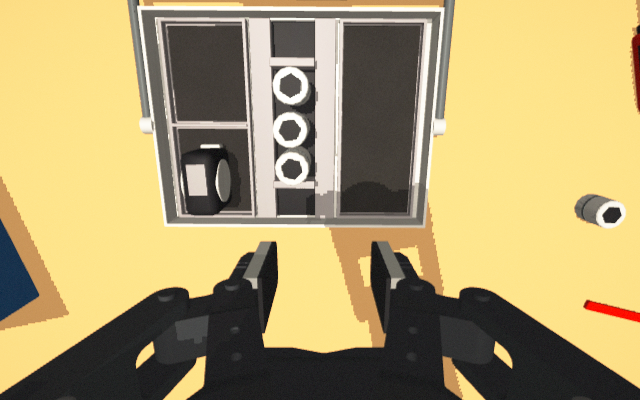

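The deep socket stands in the gap at (291,129), and both neighbours are upright at (291,86) and (291,167). On to the long screwdriver.

>>> {"method": "step_arm", "body": {"gripper": [-0.5,-0.5,-0.5,-0.5,-0.5,-0.5,-0.5,-0.5,-0.5], "linear": [[0.343,-0.109,0.01],[0.343,-0.109,0.01],[0.343,-0.109,0.01],[0.343,-0.109,0.01],[0.343,-0.109,0.01],[0.343,-0.109,0.01],[0.343,-0.109,0.01],[0.343,-0.109,0.01],[0.343,-0.109,0.01]], "delta_rot": [[0,0,-19],[0,0,-19],[0,0,-19],[0,0,-19],[0,0,-19],[0,0,-19],[0,0,-19],[0,0,-19],[0,0,-19]]}}

```text
time: 18.42
eef_pos: [0.6089, -0.1305, 0.2227]
tcp_rot: [0.811, -0.586, 0.0, -0.0]
contact_force: [0.0, 0.3, 0.3]
opening: 0.749
```

```bash
python3 - <<'E'
from h import *
s=ctrl.get_state(); print(s["time"],s["eef_pos"],s["dq"].round(2))
c=cam("wrist"); f=c["frame"]; cv2.imwrite("pics/w8.png",f[:,:,::-1]); h=cv2.cvtColor(f,cv2.COLOR_RGB2HSV)
red=((h[...,0]<7)|(h[...,0]>172))&(h[...,1]>150)&(h[...,2]>60)
red=cv2.morphologyEx(red.astype(np.uint8),cv2.MORPH_CLOSE,np.ones((9,9)))
for k in blobs(red,150):
  r=cv2.minAreaRect(k); b=cv2.boxPoints(r); e=sorted(((b[i]+b[(i+1)%4])/2 for i in range(4)),key=lambda q:-np.hypot(*(q-np.array(r[0]))))[:2]
  e=[ray(c,q,.016) for q in e]; d=e[0]-e[1]; d=d if d[0]>0 else -d; P=(e[0]+e[1])/2; y=np.degrees(np.arctan2(d[1],d[0]))
  print(np.round(r[0],1),"len",np.linalg.norm(d).round(4),"mid",P.round(4),"yaw",y.round(1),delta([P[0],P[1],.006],y-90))
E
```

```text
18.425 [ 0.60892691 -0.13048381  0.22273145] [ 0.  0.  0. -0. -0. -0.]
[420.  190.2] len 0.0549 mid [ 0.6254 -0.2346  0.016 ] yaw -14.9 (array([0.1041, 0.0171, 0.2167]), np.float64(-71.68677014468308), np.float64(33.16992322722329))
[324.  176.5] len 0.0811 mid [ 0.6065 -0.1325  0.016 ] yaw 18.4 (array([0.0012, 0.0031, 0.2167]), np.float64(-71.68677014468308), np.float64(-0.07023214058490623))
```

View pics/w8.png

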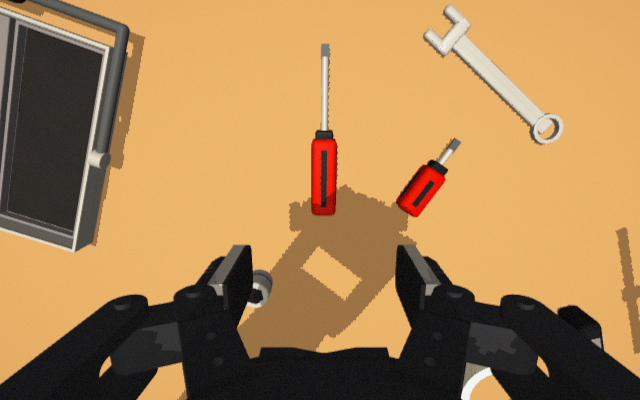

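Wrist view: the long screwdriver's handle is at (324,177), aligned with the image, and the stubby is at (420,190), clear of the fingers. Red length is 81 mm plus an ~8 mm collar, which matches the 90 mm handle. Gripping it now.

>>> {"method": "step_arm", "body": {"gripper": [-0.5,-0.5,-0.5,-0.5,-0.5,-0.5,-0.5,0.9,0.9,0.9,0.9,0.9,0.9], "linear": [[0.001,-0.001,0.05],[0.001,-0.001,0.11],[0.001,-0.001,0.16],[0.001,-0.001,0.195],[0.001,-0.001,0.212],[0.001,-0.001,0.22],[0.001,-0.001,0.22],[0.001,-0.001,0.22],[0.001,-0.001,0.22],[0.001,-0.001,0.22],[0.001,-0.001,0.22],[0.001,-0.001,0.22],[0.001,-0.001,0.22]], "delta_rot": [[0,0,0],[0,0,0],[0,0,0],[0,0,0],[0,0,0],[0,0,0],[0,0,0],[0,0,0],[0,0,0],[0,0,0],[0,0,0],[0,0,0],[0,0,0]]}}

```text
time: 20.1
eef_pos: [0.6114, -0.1331, 0.0038]
tcp_rot: [0.81, -0.586, 0.001, -0.0]
contact_force: [0.2, 1.2, 6.1]
opening: 0.294
```

>>> {"method": "step_arm", "body": {"gripper": [0.9,0.9,0.9,0.9,0.9,0.9,0.9,0.9,0.9,0.9,0.9,0.9], "linear": [[0,0,-0.02],[0,0,-0.06],[0,0,-0.11],[0,0,-0.16],[-0.06,0,-0.18],[-0.12,0,-0.18],[-0.18,0.003,-0.18],[-0.24,0.003,-0.18],[-0.299,0.003,-0.18],[-0.299,0.003,-0.18],[-0.299,0.003,-0.18],[-0.299,0.003,-0.18]], "delta_rot": [[0,0,0],[0,0,0],[0,0,0],[0,0,0],[0,0,5],[0,0,10],[0,0,15],[0,0,19],[0,0,19],[0,0,19],[0,0,19],[0,0,19]]}}

```text
time: 21.6
eef_pos: [0.5146, 0.1492, 0.1825]
tcp_rot: [-0.702, 0.713, -0.0, -0.0]
contact_force: [-1.1, -0.2, -1.6]
opening: 0.296
```

```bash
python3 - <<'E'
from h import *
s=ctrl.get_state(); print(s["time"],s["eef_pos"],s["contact_force"],s["opening"],delta([.5145,.151,.01],-90.8))
c=cam("wrist"); cv2.imwrite("pics/w9.png",c["frame"][:,:,::-1])
C=np.array([.5567,.2404]); print([proj(c,[*caddy_xy(x,-.09+y,C,-.8),.015]).round(0) for x,y in((.1,.04),(.1,-.04),(-.1,-.04),(-.1,.04))])
E
```

```text
21.6 [0.51455192 0.14924205 0.18246421] [-1.12385028 -0.16432864 -1.62821122] 0.29595938944816813 (array([-1.800e-03,  1.000e-04,  1.725e-01]), np.float64(-90.89979139063935), np.float64(-0.0997913906393535))
[array([273.,  18.]), array([368.,  18.]), array([361., 241.]), array([281., 241.])]
```

View pics/w9.png

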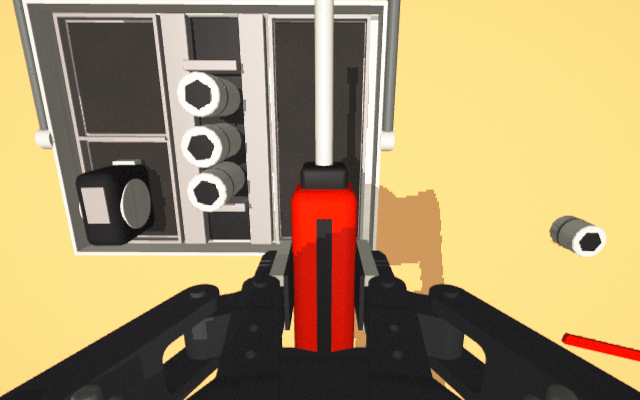

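The tray's inner edges are at columns 272 to 367, as predicted, and the screwdriver lies straight over the bay. Lowering it.

>>> {"method": "step_arm", "body": {"gripper": [0.9,0.9,0.9,0.9,0.9,0.9,0.9,0.9,0.9,0.9], "linear": [[-0.002,0,0.04],[-0.002,0,0.08],[-0.002,0,0.115],[-0.002,0,0.14],[-0.002,0,0.155],[-0.002,0,0.163],[-0.002,0,0.168],[-0.002,0,0.17],[-0.002,0,0.171],[-0.002,0,0.171]], "delta_rot": [[0,0,0],[0,0,0],[0,0,0],[0,0,0],[0,0,0],[0,0,0],[0,0,0],[0,0,0],[0,0,0],[0,0,0]]}}

```text
time: 22.9
eef_pos: [0.5144, 0.1526, 0.0118]
tcp_rot: [-0.702, 0.712, -0.0, 0.0]
contact_force: [-0.7, 0.5, -1.2]
opening: 0.293
```

>>> {"method": "step_arm", "body": {"gripper": [0.9,0.9,0.9,0.2,0.2,0.2,0.2,0.2,0.2,0.2,0.2,0.2,0.2,0.2], "linear": [[0,0,0.001],[0,0,0.0015],[0,0,0.0015],[0,0,0.0015],[0,0,0.0015],[0,0,0.0015],[0,0,-0.005],[0,0,-0.02],[0,0,-0.05],[0,0,-0.1],[0,0.03,-0.16],[0,0.06,-0.22],[0,0.06,-0.22],[0,0.06,-0.22]], "delta_rot": [[0,0,0],[0,0,0],[0,0,0],[0,0,0],[0,0,0],[0,0,0],[0,0,0],[0,0,0],[0,0,0],[0,0,0],[0,0,0],[0,0,0],[0,0,0],[0,0,0]]}}

```text
time: 24.65
eef_pos: [0.4543, 0.1534, 0.2326]
tcp_rot: [-0.702, 0.712, -0.001, 0.001]
contact_force: [-0.3, -0.1, 0.1]
opening: 0.401
```

```bash
python3 - <<'E'
from h import *
s=ctrl.get_state(); print(s["time"],s["eef_pos"],s["contact_force"],s["opening"])
c=cam("wrist"); cv2.imwrite("pics/w10.png",c["frame"][:,:,::-1])
c=cam("scene"); cv2.imwrite("pics/s1.png",cv2.resize(c["frame"][150:320,200:520],None,fx=2.4,fy=2.4,interpolation=cv2.INTER_CUBIC)[:,:,::-1])
E
```

```text
24.65 [0.45431299 0.15338563 0.23259171] [-0.32222679 -0.09721574  0.11380391] 0.40140555008012435
```

View pics/w10.png

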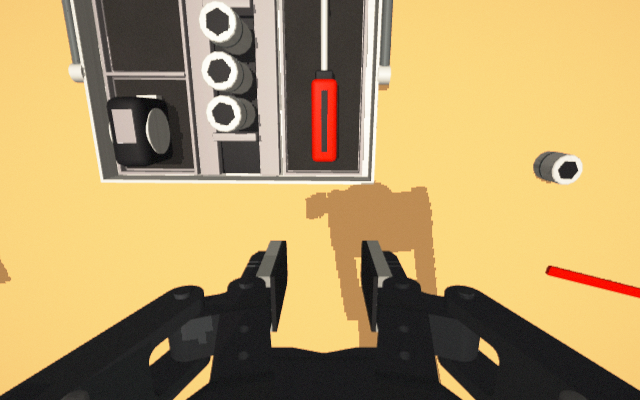

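View pics/s1.png

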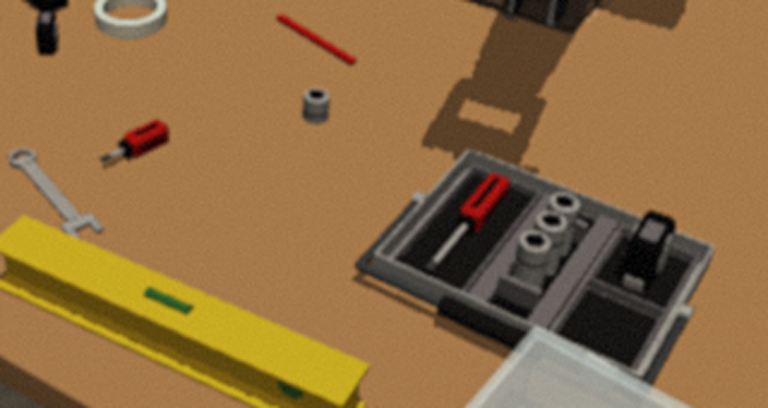

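Both views agree. The screwdriver lies flat in the long tray: its handle is at (325,120) in the wrist view, and its tip is inside the far wall at (433,265) in the scene crop. Three sockets stand level in the rail, the tape is upright, and the look-alikes have not been moved. The gripper is empty and clear, so I'm handing in.

```bash
python3 -c "
from plant import ctrl
print(ctrl.sign_off())"
```

```text
the job is handed in; nothing more can be done
None
```

The caddy is packed and handed in at about 25 s of robot time:
- **Tape measure:** the middle-sized one stands upright in the near bay of the divided tray.
- **Deep socket:** it stands in the rail gap between the two neighbours.
- **Long screwdriver:** it lies flat in the undivided tray, tip towards the far end.

The final wrist and scene pictures show all three in place and both neighbours still upright. The short socket and stubby screwdriver were not touched, and the gripper was empty and clear.

No check failed. The new socket sits slightly closer to the near neighbour than to the far one, judging by eye. The wrist force readings I saw between moves stayed below about 7 N, but I did not log the peaks during moves. The sign-off gave no verdict.

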